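# Fold down the ratchet drawing board

### The arm

A 7-joint arm with a two-finger parallel gripper is mounted at the origin on the work surface. World frame = base frame: x ahead of the robot, y to its left, z up, the work surface at z = 0. Lengths are in m, angles in rad, forces in N, time in s.
With the tool pointing down it reaches from about 0.425 to 0.875 m from the base axis. Payload 4.7 kg.
Tool frame: the origin (TCP) lies midway between the tips of the shut fingers; the grasp point (between the pads) lies 19 mm behind it; z points along the fingers, x is the direction in which the jaws open and shut, and the axes are right-handed (so a half turn about z gives the same grasp; the last joint's range is limited). The gripper opens to 87 mm and grips with 3 to 60 N. Pads are 19 mm wide; open, the fingers measure 117 mm over their backs; the gripper's body (75 mm by 190 mm) begins 51 mm behind the grasp point.
Start: joints at [1.289, 0.321, -0.07, 1.45, 0.023, 1.371, -0.057], TCP at [0.189, -0.622, 0.202] pointing down, gripper open.
Joint ranges: [-2.86, 2.86], [-0.3, 2.09], [-1.38, 1.24], [0.06, 2.45], [-1.56, 4.7], [0.09, 2.05], [-2.69, 2.69]. Speed limits (rad/s): [2.57, 2.57, 3.14, 3.14, 3.14, 3.14, 3.14].

### API

Orientations are given as a rotation vector (axis times angle).
In Python, from bench import get_state, eyes, ticket gives the robot as it stands.
- The arm moves only by the tool carry_out, never from a script. Its argument "motion" is a list of rows, each a list of 2 entries, a list of its own where there are three numbers: the shift along the world's x, y, z in m, then the turn about the world's z in rad. A call has 1 to 20 rows; each row is the pose to reach, as a shift and turn from the pose commanded when the call began; what a row does not reach only later rows make up. A row lasts 1/10 s, in which the tool goes at most 50 mm and 8.59 degrees, less where a joint would pass 70% of its speed; a pose out of reach is approached as far as the arm can. A call with a gripper value outside its range is refused whole. "grip" is the gripper command: -1 is fully open, 1 is shut, values between are in proportion, set as the call begins (left out, the last holds). The fingers move at their own pace and stop on an object; "squeeze" is the grip in N (left out, the last holds). Time passes only in rows, so rows that repeat a pose let the fingers close. It gives the time, the measured TCP pose, the force and the opening at its end, in the units of the state.
- get_state(): the state, without advancing time (a new reading comes with each control period).
- eyes.get_image(name): name is "scene" or "top" or "wrist"; returns a dict with "pixels" (400x640x3 uint8, blue, green, red), "mtx" (3x3 intrinsics, pixels), "dist_coeffs" ([k1, k2, p1, p2, k3] as OpenCV has them; the pictures are not rectified), "extrinsics" (4x4, takes a point from camera to world coordinates). Camera axes: x right, y down, z forward; pixel columns grow to the right and rows downward; lengths in m; the calibration is good to about 2 mm. A picture is of the moment at which its call begins. There is no depth.
- ticket.close_job(): hands the job in, once; it reports no verdict.
The state is a dict: "time": time; "joint_positions": joint angles; "qd": joint speeds; "joint_torque": joint torques, N m; "position": TCP position; "tool_rot": TCP orientation; "ft_force": force on the tool from outside, world axes, zero at the start; "torque": the same for the moment, N m; "grip_width": opening from 0.0 (shut) to 1.0 (fully open).
Only numpy, scipy, OpenCV 4.12 (cv2) and the standard library are available. Lean on these libraries where they do the work, as an engineer would, in place of code of your own. Each camera call takes 0.05 s, during which the arm holds its last target. There are 200 camera calls.

### The job

The tilting drawing board on the desk is propped up by its ratchet. Press the red pawl tab all the way down to its stop, so that the pawl comes clear of the toothed wheel (it stays there by itself), then push the board's raised yellow edge down until the board lies fully flat on its rests, and move clear. Only press and push: do not pull the board up, do not force it down with the pawl still in the teeth, and leave the glue bottle, the cable tester and the computer mouse where they are.

Things in the scene. Friction and masses are not known exactly. Their poses are not given: they have to be found in the camera images.
- stand: Fixed dark steel frame of the drawing board. Origin on the desk under its middle, z up. Hinge line along frame x at y -110, z 55 mm; the board extends to +y. Frame 236 mm in x, y -125 to 120 mm, rests at the +y end. At x = 117 mm: steel toothed wheel (radius 56, 10 mm thick) on the hinge line, turning with the board, and a post 114 mm high at y = -180 mm carrying the red pawl.
- board (a joint): Angle of the board above flat, rad: 0 flat on its rests (hard stop), starts at 0.49 to 0.61. White board, 200 mm along the hinge, 240 mm from hinge to free edge, 10 mm thick, underside on the hinge line, 0.5 kg. Stiff hinge (friction 1.4 N m): stays where left; with the pawl out 3 to 8 N near the free edge lowers it. With the pawl in it gives at most 0.12 rad, then is blocked.
- pawl (a joint): Angle of the red pawl lever, rad: about 0 nose in the teeth (start), 0.32 tab pressed down to its stop, nose 22 mm up. The nose leaves the teeth at about 0.1; it counts as free above 0.2. Friction 0.15 N m (about 3 N on the tab); it stays where it is left. Pivot parallel to frame x at frame x 117, y -180, z 106 mm.
- pawl_tab (a point): Centre of the top face of the red pawl tab, a pad 34 mm (frame x) by 38 mm (frame y); moves with the pawl. At the start at frame x 117, y -232 mm, 130 mm above the desk; goes down about 18 mm to the stop, and 5 mm towards frame -y, on its arc about the pivot. z axis: normal of the pad.
- board_edge (a point): Middle of the yellow strip (200 by 36 mm) on top of the board along its free edge: 220 mm from the hinge line, 20 mm from the edge, on the top face; moves with the board. z axis: the board's normal; y axis: from hinge to free edge. With the board flat it is at frame x 0, y 110 mm, 66 mm above the desk.
- bottle: White glue bottle with red cap, standing loose on the desk, 44 mm in diameter, 120 mm high, origin at the centre of its underside. Leave alone.
- tester: Black and red handheld cable tester lying loose on the desk, 50 by 120 by 28 mm (x, y, z), origin at the centre of its underside. Leave alone.
- mouse: Black computer mouse, loose on the desk, 58 by 105 by 34 mm (x, y, z), origin at the centre of its underside. Leave alone.

How it is judged:
By the outcome, as a careful person would: the job done as asked, in the order asked, and still so for the second after the job is handed in, with the robot touching nothing.
It also fails if it takes over 42 s, if anything falls off the work surface, if the arm or the gripper's body presses on something with over 40 N, if the wrist force passes 120 N, or if a joint passes its speed limit or range.

## Working session

There is one attempt and no reset: what is moved stays moved. The work goes in short steps, Python scripts to look and compute and a tool call to move; the robot and the scene stay as the last step left them, time stands still between calls to the robot, and variables do not carry over. Pictures are saved under pics/ and viewed, about 8 in all and at most 12, crops included, and the job is handed in when it is done.

Besides the shell and the picture viewer there is one more tool, called after "Emit:" as name(argument=value, ...), one argument or row to a line, values as JSON. carry_out: Moves the arm, as the interface text tells. Its arguments: {"type":"object","properties":{"motion":{"type":"array","items":{"type":"array"}},"grip":{"type":"number"},"squeeze":{"type":"number"}},"required":["motion"]}

```bash
mkdir -p pics; ls; python3 - <<'E'
from bench import get_state, eyes
import cv2, pickle
s=get_state(); print({k:s[k] for k in('time','position','tool_rot','ft_force','grip_width')})
d={}
for n in('scene','top'):
    d[n]=eyes.get_image(n); cv2.imwrite(f'pics/{n}0.png',d[n]['pixels']); print(n,d[n]['extrinsics'],d[n]['mtx'],d[n]['dist_coeffs'])
pickle.dump(d,open('d0.pkl','wb'))
E
```

```text
pics
{'time': 0.0, 'position': array([ 0.1892516 , -0.62123839,  0.2013734 ]), 'tool_rot': array([-2.52378228e+00,  1.86915097e+00,  2.47776644e-03]), 'ft_force': array([0.4942814 , 0.36227548, 0.44842699]), 'grip_width': 1.0016553059475117}
scene [[-0.12747585  0.78696889 -0.60368028  1.0249947 ]
 [ 0.99183793  0.0994725  -0.07976676  0.13922595]
 [-0.00272437 -0.60892133 -0.79322594  0.77009762]
 [ 0.          0.          0.          1.        ]] [[387.00485019   0.         318.13418189]
 [  0.         387.00485019 207.15184227]
 [  0.           0.           1.        ]] [-0.07097847  0.          0.          0.          0.        ]
top [[ 0.00857139 -0.9766277   0.214767    0.33885026]
 [-0.99996069 -0.00788396  0.00405727  0.05816529]
 [-0.00226923 -0.21479333 -0.97665689  1.04630603]
 [ 0.          0.          0.          1.        ]] [[447.59406371   0.         312.97127367]
 [  0.         447.59406371 196.27626139]
 [  0.           0.           1.        ]] [0.03503463 0.         0.         0.         0.        ]
```

View pics/scene0.png

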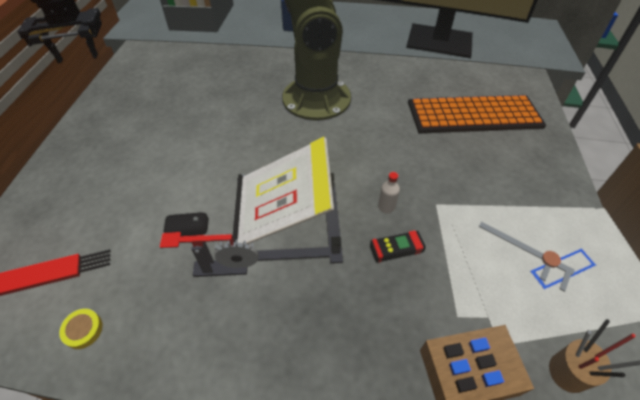

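View pics/top0.png

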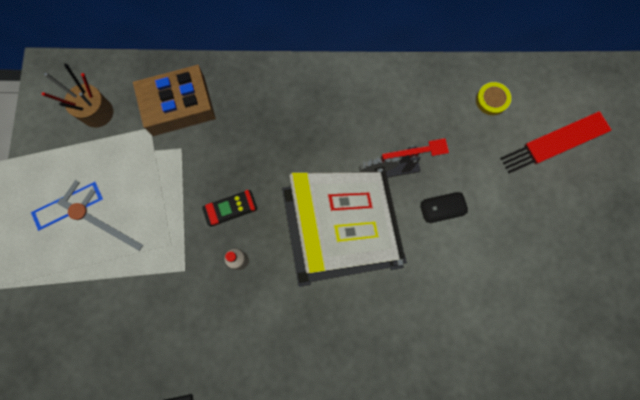

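The scene view shows the red tab near (170,240) and the yellow strip along (321,175). In the top view the tab is at (438,147) and the strip around (308,222). The mouse is next to the tab, at (444,207) in the top view. Next I'll triangulate the tab and strip.

```bash
cat > h.py <<'E'
import cv2, numpy as np
def ray(c,p):
    u=cv2.undistortPoints(np.float64(p).reshape(1,1,2),c['mtx'],c['dist_coeffs'])[0,0]
    E=c['extrinsics']; d=E[:3,:3]@np.r_[u,1]; return E[:3,3],d/np.linalg.norm(d)
def tri(c1,p1,c2,p2):
    o1,d1=ray(c1,p1);o2,d2=ray(c2,p2)
    t=np.linalg.lstsq(np.c_[d1,-d2],o2-o1,rcond=None)[0]
    a,b=o1+t[0]*d1,o2+t[1]*d2; return (a+b)/2,np.linalg.norm(a-b)
def plane(c,p,z):
    o,d=ray(c,p); return o+d*(z-o[2])/d[2]
def mask(img,col,box):
    h=cv2.cvtColor(img,cv2.COLOR_BGR2HSV); H,S,V=cv2.split(h)
    m=((H>22)&(H<38)) if col=='y' else ((H<8)|(H>172))
    m=(m&(S>140)&(V>60)).astype(np.uint8); x0,y0,x1,y1=box
    k=np.zeros_like(m); k[y0:y1,x0:x1]=m[y0:y1,x0:x1]; return k
def big(m):
    return max(cv2.findContours(m,cv2.RETR_EXTERNAL,cv2.CHAIN_APPROX_NONE)[0],key=cv2.contourArea)
def quad(c):
    h=cv2.convexHull(c); 
    for e in np.linspace(.01,.15,60):
        q=cv2.approxPolyDP(h,e*cv2.arcLength(h,True),True)[:,0]
        if len(q)<=4: return q
def proj(c,P):
    E=np.linalg.inv(c['extrinsics']); return cv2.projectPoints(np.float64(P).reshape(-1,1,3),cv2.Rodrigues(E[:3,:3])[0],E[:3,3],c['mtx'],c['dist_coeffs'])[0][:,0]
E
python3 - <<'E'
import pickle; from h import *
d=pickle.load(open('d0.pkl','rb')); s,t=d['scene'],d['top']
ys=quad(big(mask(s['pixels'],'y',(300,125,340,225)))); yt=quad(big(mask(t['pixels'],'y',(285,165,330,280))))
print(ys.tolist(),yt.tolist())
rs=mask(s['pixels'],'r',(155,225,245,255)); rt=mask(t['pixels'],'r',(375,130,455,170))
for m in(rs,rt):
    c=big(m); print(c[:,0].min(0),c[:,0].max(0)); 
    cols=m.sum(0); print([(i,int(v),round(float(np.nonzero(m[:,i])[0].mean()),1)) for i,v in enumerate(cols) if v][::3])
p=[cv2.resize(s['pixels'][200:290,140:270],None,fx=5,fy=5,interpolation=2),cv2.resize(t['pixels'][120:210,350:480],None,fx=5,fy=5,interpolation=2)]
cv2.imwrite('pics/tab.png',cv2.resize(np.vstack(p),None,fx=.66,fy=.66))
E
```

```text
[[323, 138], [329, 207], [316, 213], [311, 143]] [[293, 172], [307, 173], [322, 271], [309, 272]]
[160 231] [232 247]
[(160, 4, 244.5), (163, 15, 240.0), (166, 15, 239.0), (169, 15, 239.0), (172, 15, 239.0), (175, 15, 239.0), (178, 14, 237.5), (181, 9, 237.0), (184, 7, 238.0), (187, 7, 238.0), (190, 7, 238.0), (193, 9, 239.0), (196, 10, 239.5), (199, 11, 239.0), (202, 7, 238.0), (205, 6, 238.5), (208, 5, 238.0), (211, 6, 237.5), (214, 6, 237.5), (217, 5, 237.0), (220, 5, 237.0), (223, 5, 237.0), (226, 5, 237.0), (229, 5, 237.0), (232, 1, 237.0)]
[382 138] [448 159]
[(382, 6, 156.5), (385, 6, 155.5), (388, 5, 155.0), (391, 6, 154.5), (394, 5, 154.0), (397, 6, 153.5), (400, 7, 153.0), (403, 7, 153.0), (406, 7, 152.0), (409, 7, 152.0), (412, 8, 151.5), (415, 7, 151.0), (418, 7, 150.0), (421, 6, 149.5), (424, 6, 148.5), (427, 6, 148.5), (430, 11, 146.0), (433, 16, 147.5), (436, 15, 147.0), (439, 16, 146.5), (442, 16, 145.5), (445, 15, 146.0), (448, 3, 151.0)]
```

View pics/tab.png

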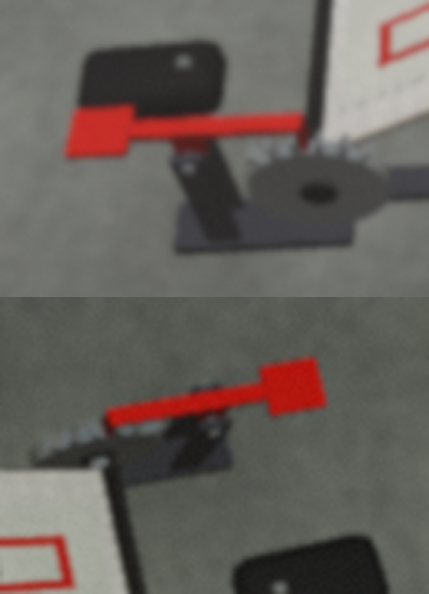

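```bash
python3 - <<'E'
import pickle; from h import *
d=pickle.load(open('d0.pkl','rb')); s,t=d['scene'],d['top']
np.set_printoptions(precision=4,suppress=True)
tab=tri(s,(170.6,239.1),t,(438.8,147.3)); print('tab',tab)
prs=[((323,138),(309,272)),((329,207),(293,172)),((316,213),(307,173)),((311,143),(322,271))]
Y=np.array([tri(s,a,t,b)[0] for a,b in prs]); print(Y,Y.mean(0),[np.linalg.norm(Y[i]-Y[i-1]) for i in range(4)])
fx=(Y[1]+Y[2]-Y[0]-Y[3])[:2]; fx/=np.linalg.norm(fx); fy=np.array([-fx[1],fx[0]]); print('fx',fx,np.degrees(np.arctan2(*fx[::-1])),'fy',fy)
ec=Y.mean(0)
# frame origin from tab (x117,y-232) ; from edge height angle
o1=tab[0][:2]-.117*fx+.232*fy
for th in(.49,.55,.61):
    print(th,'edge z',.055+.22*np.sin(th)+.010*np.cos(th),'o from edge',ec[:2]-fy*(-.11+.22*np.cos(th)-.01*np.sin(th)))
print('o tab',o1)
for n,px in(('mouse',(444,207)),('bottle cap',(232,257)),('tester',(230,207))): print(n,plane(t,px,.03))
E
```

```text
tab (array([ 0.6513, -0.2076,  0.1257]), np.float64(0.0001174631012482882))
[[0.3814 0.067  0.1801]
 [0.5773 0.1014 0.1858]
 [0.5806 0.0753 0.1667]
 [0.3844 0.041  0.1648]] [0.4809 0.0712 0.1743] [np.float64(0.030339844053358947), np.float64(0.19898651697733669), np.float64(0.032568140535988784), np.float64(0.19912296233680996)]
fx [0.9849 0.1729] 9.954527563610782 fy [-0.1729  0.9849]
0.49 edge z 0.167361023983756 o from edge [ 0.4947 -0.007 ]
0.55 edge z 0.17851643558534008 o from edge [ 0.4934 -0.0001]
0.61 edge z 0.18922732140056067 o from edge [0.4921 0.0076]
o tab [0.4959 0.0007]
mouse [ 0.5395 -0.2397  0.03  ]
bottle cap [0.4207 0.2437 0.03  ]
tester [0.5354 0.2539 0.03  ]
```

The tab measures (0.651, −0.208) at z about 0.126, against 0.130 expected. The strip is 199 mm long with its centre at z 0.174, so the board angle is about 0.53. Frame yaw is about 10° with its origin near (0.495, 0.0), and the tab and edge estimates agree on that. I'll move above the tab with the fingers shut.

Emit:
carry_out(
  motion=[
    [[0.02, 0.018, 0], 0],
    [[0.05, 0.045, 0], 0],
    [[0.082, 0.074, 0], 0],
    [[0.115, 0.103, 0], 0],
    [[0.148, 0.132, 0], 0],
    [[0.181, 0.162, 0], 0],
    [[0.214, 0.191, 0], 0],
    [[0.247, 0.221, 0], 0],
    [[0.28, 0.25, 0], 0],
    [[0.313, 0.28, 0], 0],
    [[0.346, 0.309, 0], 0],
    [[0.379, 0.339, 0], 0],
    [[0.41, 0.367, -0.005], 0],
    [[0.435, 0.389, -0.015], 0],
    [[0.453, 0.405, -0.025], 0],
    [[0.461, 0.412, -0.035], 0],
    [[0.462, 0.413, -0.04], 0],
    [[0.462, 0.413, -0.04], 0],
    [[0.462, 0.413, -0.04], 0],
  ],
  grip=1,
  squeeze=10,
)

```text
time: 2.0
position: [0.6504, -0.2111, 0.1627]
tool_rot: [2.521, -1.873, 0.001]
ft_force: [-0.7, 0.3, 0.7]
grip_width: 0.003
```

```bash
python3 - <<'E'
from bench import get_state, eyes
from h import *
s=get_state(); print({k:s[k] for k in('time','position','tool_rot','ft_force','grip_width')})
w=eyes.get_image('wrist'); sc=eyes.get_image('scene')
print(w['extrinsics'])
p=s['position']; print('TCP px wrist',proj(w,[p]), 'tab', proj(w,[[.651,-.208,.13]]),'scene',proj(sc,[p]))
cv2.imwrite('pics/w1.png',np.hstack([w['pixels'][:,:480],cv2.resize(sc['pixels'][140:300,120:248],(320,400))]))
E
```

```text
{'time': 2.0, 'position': array([ 0.65044976, -0.211115  ,  0.16274014]), 'tool_rot': array([ 2.52084364e+00, -1.87251191e+00,  6.99131018e-04]), 'ft_force': array([-0.74144461,  0.26731341,  0.71412976]), 'grip_width': 0.003444917111039204}
[[ 2.88685549e-01 -9.15214638e-01 -2.81145551e-01  7.27260846e-01]
 [-9.57423902e-01 -2.75849899e-01 -8.51252299e-02 -1.88014709e-01]
 [ 3.53884655e-04  2.93749894e-01 -9.55882249e-01  3.44993050e-01]
 [ 0.00000000e+00  0.00000000e+00  0.00000000e+00  1.00000000e+00]]
TCP px wrist [[323.06811754 230.83481285]] tab [[319.1864579  210.73038597]] scene [[163.2181133 228.0589873]]
```

View pics/w1.png

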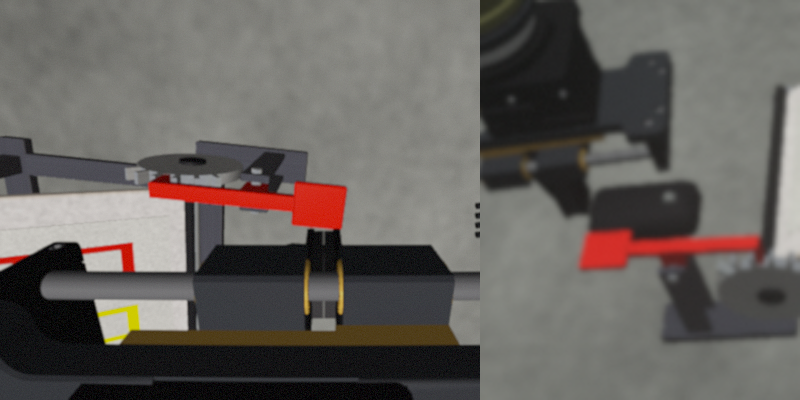

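In the wrist view the tab is centred near (319.5, 205), slightly above the predicted (319, 211). The fingertips end at its lower edge. I'll refine the position using the wrist and scene rays together.

```bash
python3 - <<'E'
from bench import eyes
import pickle; from h import *
np.set_printoptions(precision=4,suppress=True)
w=eyes.get_image('wrist'); d=pickle.load(open('d0.pkl','rb'))
c=big(mask(w['pixels'],'r',(285,170,360,240))); print(c[:,0].min(0),c[:,0].max(0),quad(c).tolist())
for p in((319.5,205),):
  print(plane(w,p,.13),tri(w,p,d['scene'],(170.6,239.1)),tri(w,p,d['top'],(438.8,147.3)))
E
```

```text
[285 182] [346 229] [[285, 195], [345, 187], [341, 228], [294, 225]]
[ 0.6556 -0.2067  0.13  ] (array([ 0.6542, -0.2063,  0.1288]), np.float64(0.00215382259928334)) (array([ 0.6527, -0.208 ,  0.1219]), np.float64(0.001251605228766942))
```

Tab centre is now (0.654, −0.207, 0.128). I'll press down slowly along its arc.

Emit:
carry_out(
  motion=[
    [[0.003, 0.003, -0.01], 0],
    [[0.003, 0.003, -0.022], 0],
    [[0.003, 0.003, -0.029], 0],
    [[0.003, 0.003, -0.032], 0],
    [[0.003, 0.003, -0.034], 0],
    [[0.003, 0.002, -0.036], 0],
    [[0.003, 0.002, -0.038], 0],
    [[0.003, 0.001, -0.04], 0],
    [[0.003, 0.001, -0.042], 0],
    [[0.004, 0.0, -0.044], 0],
    [[0.004, -0.001, -0.046], 0],
    [[0.004, -0.001, -0.048], 0],
    [[0.004, -0.001, -0.048], 0],
  ],
)

```text
time: 3.45
position: [0.6552, -0.2098, 0.114]
tool_rot: [2.524, -1.87, -0.001]
ft_force: [-0.5, 0.0, -0.8]
grip_width: 0.004
```

Emit:
carry_out(
  motion=[
    [[0, 0, -0.001], 0],
    [[0, 0, -0.002], 0],
    [[0, 0, -0.003], 0],
    [[0, 0, -0.004], 0],
    [[0, 0, -0.004], 0],
  ],
)

```text
time: 3.95
position: [0.6553, -0.2098, 0.1103]
tool_rot: [2.524, -1.87, -0.0]
ft_force: [0.4, -0.6, 0.2]
grip_width: 0.008
```

```bash
python3 - <<'E'
from bench import get_state, eyes
from h import *
s=get_state(); print({k:s[k] for k in('time','position','ft_force','torque')})
w=eyes.get_image('wrist'); sc=eyes.get_image('scene')
cv2.imwrite('pics/w2.png',np.hstack([w['pixels'][:,:480],cv2.resize(sc['pixels'][140:300,120:248],(320,400))]))
E
```

```text
{'time': 3.95, 'position': array([ 0.65534379, -0.20978081,  0.11029828]), 'ft_force': array([ 0.42588864, -0.5727909 ,  0.16896134]), 'torque': array([-0.00030894, -0.02124752,  0.02013447])}
```

View pics/w2.png

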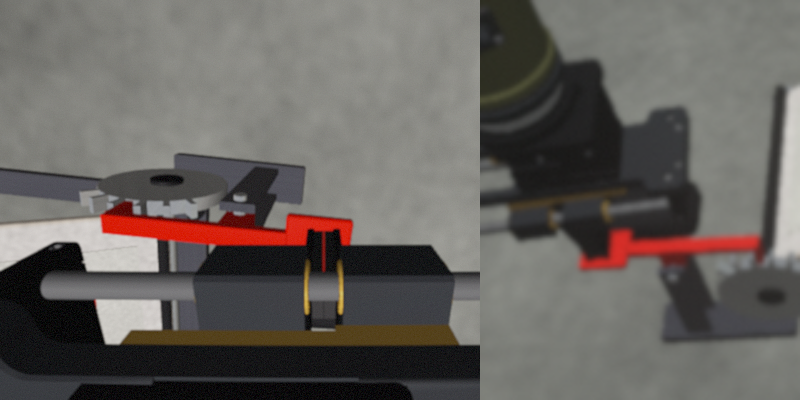

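The fingers are at z 0.110 with almost no force, and in the scene view the tab doesn't seem to have moved. I need a closer look with projected reference points before going on.

```bash
python3 - <<'E'
from bench import get_state, eyes
import pickle; from h import *
np.set_printoptions(precision=4,suppress=True)
p=get_state()['position']; sc=eyes.get_image('scene'); t=eyes.get_image('top'); d=pickle.load(open('d0.pkl','rb'))
fx=np.r_[.985,.173,0]; fy=np.r_[-.173,.985,0]; o=np.r_[.495,0,0]
F=lambda x,y,z:o+fx*x+fy*y+np.r_[0,0,z]
start=[F(.117+a,-.232+b,.13) for a,b in((-.017,-.019),(.017,-.019),(.017,.019),(-.017,.019))]
stop=[q-np.r_[0,0,.018]-.005*fy for q in start]
print('TCP',proj(sc,[p]),proj(t,[p]))
def draw(c,x0,y0,w,h,f):
    im=cv2.resize(c['pixels'][y0:y0+h,x0:x0+w],None,fx=f,fy=f,interpolation=2)
    for P,col in((start,(0,255,0)),(stop,(255,255,0)),([p],(255,0,255))):
        cv2.polylines(im,[np.int32((proj(c,P)-(x0,y0)+.5)*f)],True,col,1 if len(P)>1 else 5)
    return im
a=[draw(c,145,190,100,75,4) for c in(d['scene'],sc)]; b=[draw(c,375,110,100,75,4) for c in(d['top'],t)]
cv2.imwrite('pics/z3.png',np.vstack([np.hstack(a),np.hstack(b)]))
E
```

```text
TCP [[171.1936 244.7851]] [[437.8247 147.7116]]
```

View pics/z3.png

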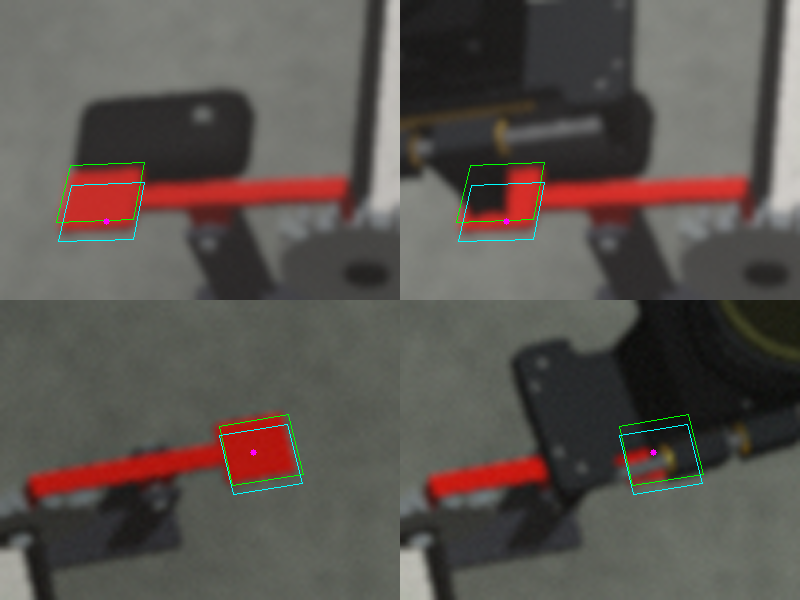

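```bash
python3 - <<'E'
from bench import get_state, eyes
import pickle; from h import *
np.set_printoptions(precision=4,suppress=True)
s=get_state(); p=s['position']; sc=eyes.get_image('scene'); w=eyes.get_image('wrist'); d=pickle.load(open('d0.pkl','rb'))
print(s['ft_force'],s['time'])
for z in(.11,.12,.13,.14): print(z,plane(sc,(165.5,242),z),plane(sc,(171.5,242.5),z))
print('start tcp scene px',proj(d['scene'],[[.1893,-.6212,.2014]]))
print('wrist f',w['mtx'][0,0],w['mtx'][:2,2],w['dist_coeffs'],w['extrinsics'][:3,3])
for z in(.13,.12,.112): print(z,'wrist tab px',proj(w,[[.654,-.207,z]]))
R=cv2.Rodrigues(s['tool_rot'])[0]; print(R)
a=cv2.resize(sc['pixels'][200:260,130:250],None,fx=6.6,fy=6.6,interpolation=2)[:390]
b=cv2.resize(w['pixels'][150:340,240:440],(400,380)); c=cv2.resize(d['scene']['pixels'][0:76,10:90],(396,380))
m=np.zeros((790,800,3),np.uint8)[:600*2]; 
o=np.zeros((390+190,796,3),np.uint8); o[:390,:792]=a[:390,:796]; o[390:,:200]=cv2.resize(b,(200,190)); o[390:,200:400]=cv2.resize(c,(200,190)); o[390:,400:796]=cv2.resize(w['pixels'][200:295,225:423],(396,190))
cv2.imwrite('pics/z4.png',o)
E
```

```text
[-0.6848  0.2967 -0.4009] 4.15
0.11 [ 0.6503 -0.2241  0.11  ] [ 0.6499 -0.2113  0.11  ]
0.12 [ 0.656  -0.2186  0.12  ] [ 0.6555 -0.206   0.12  ]
0.13 [ 0.6617 -0.2131  0.13  ] [ 0.6612 -0.2007  0.13  ]
0.14 [ 0.6674 -0.2076  0.14  ] [ 0.6669 -0.1954  0.14  ]
start tcp scene px [[81.6679 65.5167]]
wrist f 315.18740003243477 [323.2625 193.9778] [-0.0222  0.      0.      0.      0.    ] [ 0.7322 -0.1868  0.2929]
0.13 wrist tab px [[317.4884 245.6382]]
0.12 wrist tab px [[317.7908 238.1491]]
0.112 wrist tab px [[318.0117 232.6801]]
[[ 0.2915 -0.9566  0.    ]
 [-0.9566 -0.2915 -0.0002]
 [ 0.0002  0.     -1.    ]]
```

View pics/z4.png

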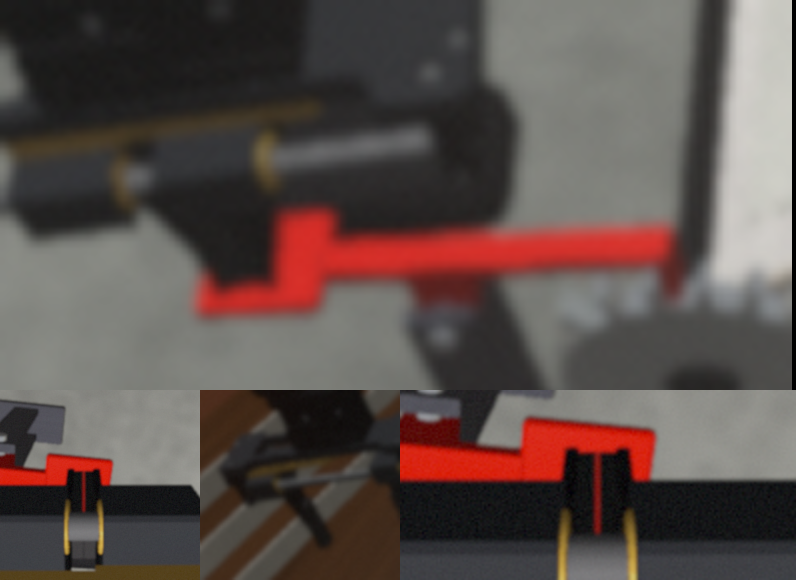

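The tab is still at z ≈0.13, and its far edge in the wrist view matches an unmoved pad. The scene ray puts the visible fingertips at about (0.661, −0.212, 0.130). So the real tips sit roughly 19 mm higher than the reported TCP and are only just above the tab. I'll keep going down in small steps and watch the force.

Emit:
carry_out(
  motion=[
    [[-0.002, 0, -0.002], 0],
    [[-0.003, 0, -0.004], 0],
    [[-0.003, 0, -0.006], 0],
    [[-0.003, -0.001, -0.008], 0],
  ],
)

```text
time: 4.65
position: [0.6536, -0.2117, 0.1035]
tool_rot: [-2.524, 1.87, -0.005]
ft_force: [2.7, -0.9, 4.7]
grip_width: 0.009
```

Contact is made at 4.7 N, which fits the tab's friction. Carrying on to the stop along the arc.

Emit:
carry_out(
  motion=[
    [[0, -0.001, -0.002], 0],
    [[0, -0.001, -0.004], 0],
    [[0, -0.002, -0.006], 0],
    [[0, -0.003, -0.008], 0],
    [[0, -0.003, -0.009], 0],
    [[0, -0.003, -0.01], 0],
  ],
)

```text
time: 5.25
position: [0.653, -0.2135, 0.0947]
tool_rot: [-2.524, 1.869, -0.002]
ft_force: [-2.0, -1.3, 16.7]
grip_width: 0.006
```

Emit:
carry_out(
  motion=[
    [[0, 0, -0.001], 0],
    [[0, -0.001, -0.002], 0],
    [[0, -0.001, -0.003], 0],
    [[0, -0.001, -0.003], 0],
  ],
)

```text
time: 5.65
position: [0.6532, -0.2136, 0.0945]
tool_rot: [-2.524, 1.868, -0.002]
ft_force: [-4.7, 0.1, 24.3]
grip_width: 0.005
```

```bash
python3 - <<'E'
from bench import get_state, eyes
import pickle; from h import *
s=get_state(); print(s['position'],s['ft_force'],s['torque'])
sc=eyes.get_image('scene'); t=eyes.get_image('top'); d=pickle.load(open('d0.pkl','rb'))
f=lambda c:cv2.resize(c['pixels'][205:265,145:250],(400,228),interpolation=2)
g=lambda c:cv2.resize(c['pixels'][125:185,360:465],(400,228),interpolation=2)
cv2.imwrite('pics/z5.png',np.vstack([np.hstack([f(d['scene']),f(sc)]),np.hstack([g(d['top']),g(t)])]))
E
```

```text
[ 0.65316562 -0.21355211  0.09445321] [-4.72896798  0.14255714 24.26182363] [0.48550464 1.0813565  0.00687837]
```

View pics/z5.png

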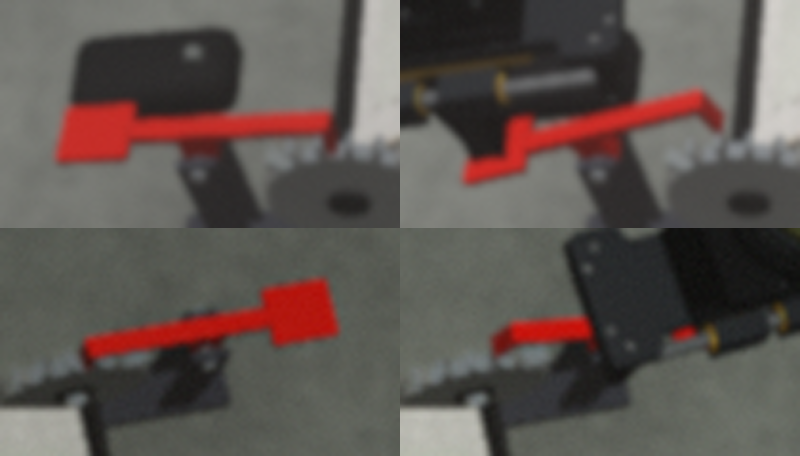

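The pawl is clearly out: its nose is well above the wheel in both views. z stalled at 0.0945 while the force rose to 24 N, so it is at the stop. I'll lift off, move over the raised edge and turn about 83° so the gripper body stays away from the bottle.

Emit:
carry_out(
  motion=[
    [[0, 0, 0.01], 0],
    [[0, 0, 0.035], 0],
    [[0, 0, 0.075], 0],
    [[0, 0.0, 0.11], 0],
    [[0, 0.01, 0.125], 0.05],
    [[-0.01, 0.03, 0.125], 0.18],
    [[-0.025, 0.055, 0.125], 0.31],
    [[-0.045, 0.085, 0.125], 0.44],
    [[-0.065, 0.115, 0.125], 0.57],
    [[-0.085, 0.145, 0.125], 0.7],
    [[-0.105, 0.175, 0.125], 0.83],
    [[-0.125, 0.205, 0.125], 0.96],
    [[-0.145, 0.235, 0.125], 1.09],
    [[-0.16, 0.26, 0.125], 1.22],
    [[-0.168, 0.275, 0.125], 1.34],
    [[-0.171, 0.28, 0.125], 1.43],
    [[-0.171, 0.28, 0.125], 1.45],
    [[-0.171, 0.28, 0.125], 1.45],
  ],
)

```text
time: 7.55
position: [0.4802, 0.0649, 0.2133]
tool_rot: [-3.13, -0.272, 0.005]
ft_force: [-0.2, -0.9, -0.1]
grip_width: 0.009
```

```bash
python3 - <<'E'
from bench import get_state, eyes
import pickle; from h import *
np.set_printoptions(precision=4,suppress=True)
s=get_state(); p=s['position'];print(s['time'],p,s['ft_force'],s['joint_positions']); print(cv2.Rodrigues(s['tool_rot'])[0])
sc=eyes.get_image('scene'); w=eyes.get_image('wrist')
print(proj(w,[p,p+[0,0,.018]]),proj(sc,[p,p+[0,0,.018]]))
cv2.imwrite('pics/z6.png',np.hstack([cv2.resize(sc['pixels'][110:290,150:390],(400,300)),cv2.resize(w['pixels'],(400,250),interpolation=3).repeat(1,0)[np.r_[0:250,[249]*50]]]))
E
```

```text
7.55 [0.4802 0.0649 0.2133] [-0.1524 -0.8661 -0.1068] [ 0.5296 -0.0124 -0.7048  1.8069 -0.0088  1.3475  0.0004]
[[ 0.985   0.1728 -0.0034]
 [ 0.1728 -0.985  -0.    ]
 [-0.0034 -0.0005 -1.    ]]
[[323.479  230.7246]
 [323.3827 243.3422]] [[316.7598 158.8158]
 [316.7097 152.3691]]
```

View pics/z6.png

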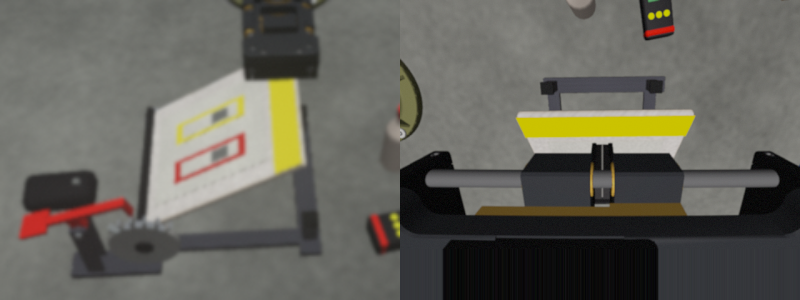

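The pawl has stayed up and the tool is over the strip, with the jaws along frame x. Lowering onto the edge and following its arc.

Emit:
carry_out(
  motion=[
    [[0, 0, -0.015], 0],
    [[0, 0, -0.035], 0],
    [[0, 0, -0.048], 0],
    [[0, 0, -0.053], 0],
    [[0, 0.001, -0.058], 0],
    [[0, 0.003, -0.063], 0],
    [[-0.001, 0.006, -0.068], 0],
    [[-0.001, 0.009, -0.073], 0],
    [[-0.002, 0.012, -0.078], 0],
    [[-0.002, 0.015, -0.083], 0],
  ],
)

```text
time: 8.65
position: [0.4797, 0.0795, 0.1312]
tool_rot: [3.128, 0.274, 0.001]
ft_force: [-1.1, -4.3, 2.8]
grip_width: 0.007
```

The contact force is about 5 N along the board normal, as expected with the pawl out. Continuing.

Emit:
carry_out(
  motion=[
    [[0, 0.002, -0.005], 0],
    [[-0.001, 0.004, -0.01], 0],
    [[-0.001, 0.006, -0.015], 0],
    [[-0.002, 0.008, -0.02], 0],
    [[-0.002, 0.01, -0.025], 0],
    [[-0.002, 0.012, -0.03], 0],
    [[-0.003, 0.013, -0.035], 0],
    [[-0.003, 0.014, -0.04], 0],
    [[-0.003, 0.015, -0.045], 0],
    [[-0.004, 0.016, -0.05], 0],
    [[-0.004, 0.017, -0.055], 0],
    [[-0.004, 0.018, -0.06], 0],
    [[-0.004, 0.018, -0.065], 0],
    [[-0.004, 0.019, -0.07], 0],
    [[-0.004, 0.019, -0.073], 0],
  ],
)

```text
time: 10.15
position: [0.475, 0.0998, 0.0579]
tool_rot: [-3.129, -0.275, 0.001]
ft_force: [0.9, 2.7, 3.9]
grip_width: 0.006
```

Tip z is about 0.076, against about 0.066 when flat. Pressing on to the hard stop.

Emit:
carry_out(
  motion=[
    [[0, 0.001, -0.003], 0],
    [[0, 0.001, -0.006], 0],
    [[0, 0.001, -0.008], 0],
    [[0, 0.001, -0.01], 0],
    [[0, 0.001, -0.011], 0],
    [[0, 0.001, -0.012], 0],
  ],
)

```text
time: 10.75
position: [0.475, 0.1003, 0.0463]
tool_rot: [-3.13, -0.275, 0.001]
ft_force: [-1.1, 2.2, 3.4]
grip_width: 0.003
```

Emit:
carry_out(
  motion=[
    [[0, 0, -0.001], 0],
    [[0, 0, -0.002], 0],
    [[0, 0, -0.003], 0],
    [[0, 0, -0.004], 0],
    [[0, 0, -0.005], 0],
    [[0, 0, -0.005], 0],
  ],
)

```text
time: 11.35
position: [0.4752, 0.1002, 0.0449]
tool_rot: [3.127, 0.274, -0.003]
ft_force: [-12.5, 0.6, 34.2]
grip_width: 0.005
```

z stalled at 0.045 with 34 N, so the board is on its hard stop. Lifting off and moving clear.

Emit:
carry_out(
  motion=[
    [[0, 0, 0.01], 0],
    [[0, 0, 0.035], 0],
    [[0, 0, 0.075], 0],
    [[0, 0, 0.12], 0],
    [[0, 0, 0.165], 0],
    [[0, -0.01, 0.2], 0],
    [[0, -0.04, 0.21], 0],
    [[0, -0.08, 0.21], 0],
    [[0, -0.125, 0.21], 0],
    [[0, -0.17, 0.21], 0],
    [[0, -0.215, 0.21], 0],
    [[0, -0.26, 0.21], 0],
    [[0, -0.305, 0.21], 0],
    [[0, -0.35, 0.21], 0],
    [[0, -0.395, 0.21], 0],
    [[0, -0.43, 0.21], 0],
    [[0, -0.45, 0.21], 0],
    [[0, -0.45, 0.21], 0],
    [[0, -0.45, 0.21], 0],
  ],
)

```text
time: 13.25
position: [0.4755, -0.3486, 0.251]
tool_rot: [-3.128, -0.275, 0.001]
ft_force: [0.6, -0.6, 0.2]
grip_width: 0.005
```

```bash
python3 - <<'E'
from bench import get_state, eyes
import pickle; from h import *
np.set_printoptions(precision=4,suppress=True)
s=get_state(); print(s['time'],s['position'],s['ft_force'])
sc=eyes.get_image('scene'); t=eyes.get_image('top'); d=pickle.load(open('d0.pkl','rb'))
ys=quad(big(mask(sc['pixels'],'y',(300,125,370,235)))).astype(float); yt=quad(big(mask(t['pixels'],'y',(265,165,330,290)))).astype(float); print(ys.tolist(),yt.tolist())
# pair by world order on plane z=.066
a=np.array([plane(sc,q,.066) for q in ys]); b=np.array([plane(t,q,.066) for q in yt])
for q,pa in zip(ys,a):
    j=np.argmin(np.linalg.norm(b-pa,axis=1)); print(*tri(sc,q,t,yt[j]))
cv2.imwrite('pics/z7.png',np.vstack([np.hstack([c['pixels'][90:300,140:460] for c in(d['scene'],sc)]),np.hstack([c['pixels'][120:300,180:500] for c in(d['top'],t)])]))
E
```

```text
13.25 [ 0.4755 -0.3486  0.251 ] [ 0.5668 -0.5878  0.1908]
[[326.0, 173.0], [338.0, 173.0], [345.0, 234.0], [331.0, 234.0]] [[289.0, 187.0], [307.0, 270.0], [299.0, 278.0], [278.0, 191.0]]
[0.3905 0.0743 0.0757] 0.001428598137694815
[0.3736 0.0971 0.0606] 0.012251675636444293
[0.5632 0.1379 0.0787] 0.003958169181656103
[0.5711 0.1109 0.0856] 0.008760392803762444
```

View pics/z7.png

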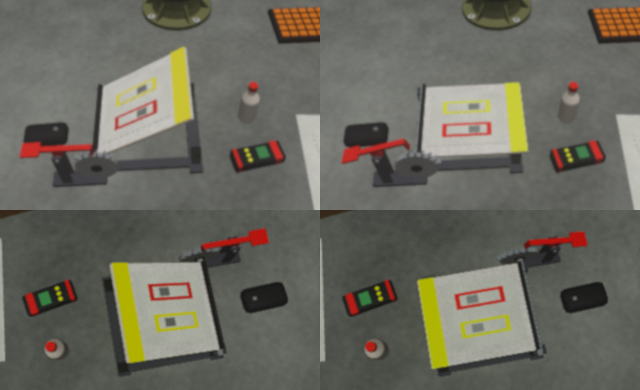

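The board looks flat, the pawl is still raised and the bottle, tester and mouse haven't visibly moved. The corner fits are noisy, so I'll check the strip height by centroid and compare the loose objects before and after.

```bash
python3 - <<'E'
from bench import get_state, eyes
import pickle; from h import *
np.set_printoptions(precision=4,suppress=True)
sc=eyes.get_image('scene'); t=eyes.get_image('top'); d=pickle.load(open('d0.pkl','rb'))
def cen(c,box):
    m=cv2.moments(big(mask(c['pixels'],'y',box))); return m['m10']/m['m00'],m['m01']/m['m00']
for n,A,B in(('start',d['scene'],d['top']),('now',sc,t)):
    print(n,*tri(A,cen(A,(300,125,370,250)),B,cen(B,(265,165,330,295))))
for n,(x0,y0,x1,y1) in dict(bottle=(215,240,255,280),tester=(195,180,265,235),mouse=(415,185,475,230)).items():
    print(n,'top mean abs diff',cv2.absdiff(t['pixels'][y0:y1,x0:x1],d['top']['pixels'][y0:y1,x0:x1]).mean(), 'shift',cv2.phaseCorrelate(*[np.float64(cv2.cvtColor(c['pixels'],6)[y0:y1,x0:x1]) for c in(d['top'],t)])[0])
E
```

```text
start [0.4798 0.071  0.1626] 0.000370314519910624
now [0.4732 0.107  0.0505] 0.00010958510704578543
bottle top mean abs diff 1.4297916666666666 shift (0.07413602267245167, 0.05770698293897425)
tester top mean abs diff 1.4650216450216451 shift (0.019338552346397364, 0.04176872196426018)
mouse top mean abs diff 1.605432098765432 shift (0.08272055113648591, 0.6221097945617657)
```

```bash
python3 -c "
from bench import ticket; print(ticket.close_job())"
```

```text
the job is handed in; nothing more can be done
None
```

The board is lying flat on its rests with the pawl free, and I handed the job in at about 13 s of the 42 s allowed; no verdict was reported. I pressed the red tab to its stop first, then pushed the yellow edge down along its arc until it stopped. After that I lifted off and moved clear.

**Checks that agreed:**
- **Pawl:** the tab stopped moving while the force rose to 24 N. The nose was visibly clear of the wheel then, and still raised in the last pictures.
- **Board:** lowering took only about 3–5 N. It then stopped hard with the force at 34 N. The edge dropped 112 mm and ended at (0.473, 0.107), against (0.476, 0.108) predicted for flat.
- **Bottle and tester:** they show no movement between the first and last top pictures.

**Checks that disagreed:**
- **Fingertips:** the real tips sit about 18 mm above the reported TCP. My first press therefore stopped just short of the tab. I saw this in the pictures and carried on by force.
- **Strip height:** triangulating the strip's centroid gave 51 mm instead of 66 mm. The same method also read about 12 mm low at the start, so I relied on the drop and the hard stop.
- **Mouse:** one shift estimate gave 0.6 px for the mouse. The picture difference there was about the same as for the bottle and tester, so I took it as noise.

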